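Set the vacuum and seat the filter funnel

ROBOT

A 6-joint arm with a two-finger parallel gripper is mounted at the origin on the work surface. World frame = base frame: x ahead of the robot, y to its left, z up, the work surface at z = 0. Lengths are in m, angles in rad, forces in N, time in s.
With the tool pointing down it reaches from about 0.25 to 0.8 m from the base axis. Payload 8.5 kg.
Tool frame: the origin (TCP) lies between the finger pads, 19 mm behind the fingertips; this is the grasp point; z points along the fingers, y is the line along which they close (so a half turn about z gives the same grasp; the last joint's range is limited). The gripper opens to 85 mm and grips with 20 to 120 N. Pads are 22 mm wide; open, the fingers measure 114 mm over their backs; the gripper's body (76 mm by 85 mm) begins 54 mm behind the grasp point. The pads swing forward as they close: fully open they stand 13 mm farther back than shut.
Start: joints at [-1.21, 0.238, -0.013, 1.319, 0, 1.571], TCP at [0.185, -0.491, 0.25] pointing down, gripper open.
Joint ranges: [-2.66, 2.66], [-1.03, 1.9], [-1.14, 1.46], [-1.82, 2.27], [-1.45, 1.34], [-3.14, 3.14]. Speed limits (rad/s): [2.22, 2.22, 2.79, 3.14, 3.14, 3.14].

INTERFACE

Orientations are given as a unit quaternion [x, y, z, w].
In Python, from station import r gives the robot as it stands. Calls block until the motion is done:
- r.reach(position, orientation): joint-space move of the TCP to a pose.
- r.move_linear(position, ori=None, rate=0.15): straight line of the TCP; ori=None keeps the orientation; rate is the mean speed in m/s.
- r.move_joints(angles): joint-space move.
- r.move_gripper(opening, effort=None): opening from 0.0 (shut) to 1.0 (fully open); effort is the grip in N (None keeps the last); returns when the fingers have stopped.
- r.pause(seconds).
- r.solve_ik(position, orientation): joint angles nearest the present ones, or None.
- r.observe(): the state.
- r.snapshot(name): name is "scene" or "side" or "wrist"; returns the picture (384x512x3 uint8, red, green, blue); there is no depth.
- r.calibration(name): a dict with "fx", "fy", "cx", "cy" (pixels), "R" (3x3) and "t" (3): a world point X has camera coordinates R X + t. Camera axes: x right, y down, z forward; pixel columns grow to the right and rows downward; lengths in m; the calibration is good to about 2 mm. A picture is of the moment at which its call begins: read the wrist's pose just before it. calibration takes no time and is no camera call; for the wrist camera it gives the pose at the moment of the call.
A pose or a line that the arm cannot do raises r.PlanningError and nothing moves.
- r.job_done(): hands the job in; it is judged then, once.
The state is a dict: "clock": time; "joint_positions": joint angles; "qvel": joint speeds; "effort": joint torques, N m; "position": TCP position; "orientation": TCP orientation; "ft_force": force on the tool from outside, world axes, zero at the start; "moment": the same for the moment, N m; "gripper_width": opening from 0.0 (shut) to 1.0 (fully open); "gripper_force": force on a finger pad.
Only numpy, scipy, OpenCV 4.12 (cv2) and the standard library are available. Lean on these libraries where they do the work, as an engineer would, in place of code of your own. Each camera call takes 0.05 s, during which the arm holds its last target. There are 200 camera calls.

TASK

Get the vacuum filtration unit ready: turn its vacuum knob to 6 on the scale, then fit the steel funnel over the filter head, turning it until the hidden keyways in its skirt drop over the pins, and push it fully home on the flange against the sprung filter support. The pump takes hold of the funnel only later, so finish while still gripping the funnel with the fingers down round its knurled collar and holding it pushed home. Leave the stack of Petri dishes, the tube rack and the spray bottle where they are.

Things in the scene. Friction and masses are not known exactly. Their poses are not given: they have to be found in the camera images.
- console: Fixed white bench unit with stainless deck, 200 (x) x 300 (y) x 75 mm high, its front (round gauge, rocker switch) facing -x. Origin: centre of its underside. On the deck: vacuum knob at (0, +90) mm, filter head at (0, -85) mm. Place and yaw differ each time.
- vac_knob (a joint): Knob angle, rad, growing clockwise from above, 0 to 5.236 (end stops). 11 black ticks round the knob, 0 to 10, 30 degrees apart, long ticks at 0, 5, 10: 0 rad is tick 0, 3.142 rad is tick 6. Smooth, friction 0.04 N m, stays where left.
- knob_scale (a point): Centre of the knob's scale on the deck, axes as the console. Tick 5 lies along +x (away from the front), tick 6 is the next clockwise (30 degrees from +x towards -y), tick 0 lies 150 degrees from +x towards +y.
- vac_knob_grip (a point): On the knob's axis, 31 mm above the deck, 3 mm under the top of its grip bar; turns with the knob. x is along the bar to the end with the white index line. Black knob: disc 48 mm wide, 9 mm high on the deck; grip bar 44 mm long, 14 mm wide, from 8 to 34 mm above the deck.
- head_seat (a point): On the filter head's axis at the top of its flange (87 mm above the bench), axes as the console. Stainless head: flange 68 mm wide; on it a spigot 40 mm in diameter, 29 mm high, its top edge chamfered 3 mm.
- head_pins (a point): On the head's axis, 9 mm above head_seat, at the height of its three round pins: 5 mm thick, 120 degrees apart, standing out 4.5 mm from the spigot, tops 11.5 mm above head_seat. The head is screwed in, so the pins stand at any angle, different each time: look or feel for it (this point's axes are the console's, not the pins').
- seal (a joint): How far the sprung filter support (33 mm disc with white membrane on top of the spigot, face 34 mm above head_seat when free) is pushed down, m: 0 free, 0.004 with the funnel home. Its spring takes 6 N to start, 12 N at 4 mm; the funnel's weight alone does not press it.
- funnel: Loose stainless funnel, about 0.3 kg, upright on the bench. Origin: centre of underside, z up. Skirt and knurled collar: 59 mm in diameter, 0 to 48 mm (grip at about 40 mm, knurled 29 to 46); bowl 52 mm wide above, to 80 mm. The skirt's bore is 41.6 mm wide, 30 mm deep to the shoulder that presses the support. Three hidden keyways 10 mm wide in the bore, at the funnel's +x and +-120 degrees.
- funnel_base (a point): The funnel's origin again. Heights of it above head_seat: resting on the pins, not lined up, 11.5 mm; keyways lined up (within 5 degrees) it drops to 4 mm, onto the free support; pushed home on the flange 0 mm.
- dishes: Bystander: loose stack of Petri dishes, 91 mm in diameter, 87 mm high; origin under its centre.
- rack: Bystander: loose steel rack with corked test tubes, 250 x 90 mm, 152 mm high; origin under its centre, long side along x.
- spray: Bystander: loose spray bottle, 68 mm in diameter, 188 mm high; origin under its centre.
Things that resemble listed ones, but are neither listed nor needed, are in the scene too. Leave any pink or yellow look-alike of the funnel alone.

How it is judged:
On the way, in this order (a step that is already met when the one before it is completed fails the run):
1. the vacuum knob stands at 6 on its scale (value of joint vac_knob between 2.99 and 3.29 rad and horizontal distance between funnel and head_seat above 0.06 m), for 0.2 s.
2. the funnel's keyways have dropped over the pins (horizontal distance between funnel and head_seat below 0.004 m and z of funnel in the frame of head_seat below 0.006 m and angle between funnel's own z axis and vertical below 0.1 rad), for 0.1 s.
At the end, for the whole second after the job is handed in: Knob at 6 within 0.15 rad; funnel on the head axis within 4 mm, upright within 0.06 rad, its underside within 1.5 mm of the flange, the sprung support pushed down at least 2.7 of its 4 mm; the funnel still, gripped with over 10 N, the TCP under 68 mm above its underside (value of joint vac_knob between 2.99 and 3.29 rad and horizontal distance between funnel and head_seat below 0.004 m and z of funnel in the frame of head_seat below 0.0015 m and value of joint seal above 0.0027 m and angle between funnel's own z axis and vertical below 0.06 rad and contact force between the fingers and funnel above 10 N and linear speed of funnel below 0.02 m/s and z of the grasp point in the frame of funnel below 0.068 m); the arm keeps its last pose, push and grip.
It fails at once if a bystander is shoved or tipped (distance of any of dishes, rack, spray from where it was at the start of the episode above 0.03 m or angle between any of dishes, rack, spray's own z axis and vertical above 0.4 rad).
It also fails if it takes over 72 s, if anything falls off the work surface, if the arm or the gripper's body presses on something with over 40 N, if the wrist force passes 120 N, or if a joint passes its speed limit or range.

## Working session

There is one attempt and no reset: what is moved stays moved. The work goes in short steps, each a Python script; the robot and the scene stay as the last script left them, time stands still between calls to the robot, and variables do not carry over. Pictures are saved under pics/ and viewed, at most 10 in all, crops included, and the job is handed in when it is done.

```bash
ls; mkdir -p pics; python3 - <<'E'
from station import r
import cv2,numpy as np
a=[r.snapshot(n) for n in("scene","side")]
for n,i in zip(("scene","side"),a):
    cv2.imwrite(f"pics/{n}0.png",i[...,::-1])
    c=r.calibration(n); print(n,c["fx"],c["cx"],c["cy"],(-np.array(c["R"]).T@c["t"]).round(3),np.array(c["R"])[2].round(2))
cv2.imwrite("pics/wrist0.png",r.snapshot("wrist")[...,::-1])
c=r.calibration("wrist");print(c["fx"],(-np.array(c["R"]).T@c["t"]).round(3),np.array(c["R"]).round(2))
print(r.observe())
E
```

```text
pics
scene 394.93845965730736 250.74356241328283 189.924030238944 [ 1.027 -1.039  0.887] [-0.36  0.74 -0.56]
side 490.2487705006258 254.73825467275242 188.77092501813976 [ 0.227 -1.348  1.066] [ 0.17  0.8  -0.58]
309.01064382878997 [ 0.251 -0.465  0.373] [[ 0.35 -0.94 -0.  ]
 [-0.9  -0.34  0.28]
 [-0.26 -0.1  -0.96]]
{'clock': 0.15, 'joint_positions': array([-1.21000105e+00,  2.38658443e-01, -1.40508341e-02,  1.31920012e+00,
        1.28949605e-05,  1.57081023e+00]), 'qvel': array([ 0.00025246, -0.00227528,  0.00125625, -0.00058174,  0.00013924,
        0.00068772]), 'effort': array([-3.96252590e-04, -5.39077735e+01,  3.46598625e+01,  1.44904168e-02,
        1.53851408e-05,  4.32001605e-05]), 'position': array([ 0.1852345 , -0.49092258,  0.24952099]), 'orientation': array([ 9.83773521e-01,  1.79413906e-01, -9.35153082e-05, -5.48662173e-04]), 'ft_force': array([ 0.30251147,  1.05651165, -0.24856277]), 'moment': array([-0.00685205, -0.00747916,  0.03547401]), 'gripper_force': 0.0, 'gripper_width': 1.0009713809639718}
```

View pics/scene0.png

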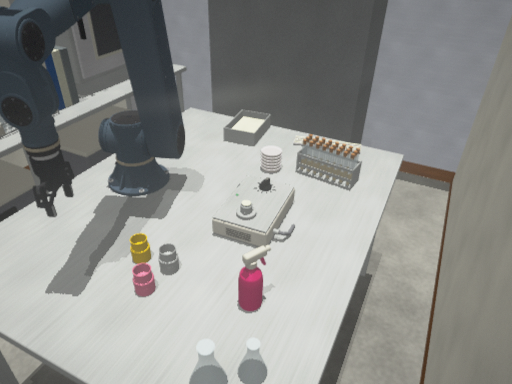

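View pics/side0.png

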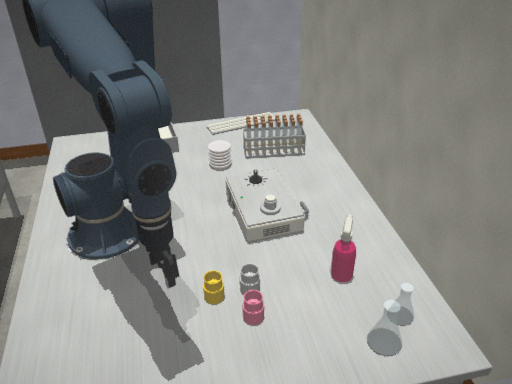

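The steel funnel is at scene (169,259) / side (250,279), flanked by the yellow and pink look-alikes. The knob is at (265,185) / (256,178) and the filter head at (247,207) / (270,203).

```bash
cat > h.py <<'E'
from station import r
import cv2,numpy as np
from scipy.spatial.transform import Rotation as Rn
def ray(c,u,v):
    R=np.array(c["R"]);d=R.T@np.array([(u-c["cx"])/c["fx"],(v-c["cy"])/c["fy"],1]);return -R.T@np.array(c["t"]),d/np.linalg.norm(d)
def plane(c,u,v,z):
    o,d=ray(c,u,v);return o+d*(z-o[2])/d[2]
def tri(obs):
    A=np.zeros((3,3));b=np.zeros(3)
    for c,u,v in obs:
        o,d=ray(c,u,v);P=np.eye(3)-np.outer(d,d);A+=P;b+=P@o
    X=np.linalg.solve(A,b);return X,max(np.linalg.norm(np.cross(X-ray(*q)[0],ray(*q)[1])) for q in obs)
def proj(c,X):
    p=np.array(c["R"])@X+np.array(c["t"]);return np.array([p[0]/p[2]*c["fx"]+c["cx"],p[1]/p[2]*c["fy"]+c["cy"]])
def down(yaw): # tool z down, tool x axis at world angle yaw (y axis at yaw-90)
    return (Rn.from_euler('z',yaw)*Rn.from_euler('x',np.pi)).as_quat()
def tcp():
    s=r.observe();return s["position"],Rn.from_quat(s["orientation"])
E
python3 - <<'E'
from h import *
S,D=r.calibration("scene"),r.calibration("side")
for n,a,b in [("knob",(265,183),(256,177)),("head top",(246,203),(270,197)),("funnel rim",(168,249),(250,270)),("yellow",(140,238),(213,277)),("pink",(143,268),(253,296)),("spraymid",(251,290),(344,262)),("dishes",(271,150),(219,146))]:
    print(n,*[q.round(4) if hasattr(q,'round') else q for q in tri([(S,*a),(D,*b)])])
p,R=tcp();print(R.as_matrix().round(2))
c=r.calibration("wrist");o=-np.array(c["R"]).T@c["t"];print("cam in tool",R.inv().apply(o-p),(np.array(c["R"])@R.as_matrix()).round(3))
E
```

```text
knob [0.5395 0.0751 0.0935] 0.0036
head top [ 0.5488 -0.0942  0.1191] 0.0002
funnel rim [ 0.4231 -0.3597  0.0747] 0.0018
yellow [ 0.3165 -0.3595  0.0732] 0.0031
pink [ 0.4098 -0.4581  0.0766] 0.0025
spraymid [ 0.7053 -0.3681  0.0508] 0.0015
dishes [0.4479 0.3342 0.0857] 0.0022
[[ 0.94  0.35 -0.  ]
 [ 0.35 -0.94  0.  ]
 [ 0.   -0.   -1.  ]]
cam in tool [ 0.07084668 -0.0007813  -0.12375155] [[ 0.     1.     0.001]
 [-0.96   0.001 -0.281]
 [-0.281 -0.001  0.96 ]]
```

```bash
python3 - <<'E'
from h import *
import pickle
V=[]
def go(p,y):
    for yy in (y,y+np.pi):
        try: r.reach(p,down(yy)); return yy
        except r.PlanningError as e: print(p,yy,e)
def shot(n):
    r.pause(.3);c=r.calibration("wrist");i=r.snapshot("wrist");V.append((n,c,i))
go([.40,-.33,.25],0.);shot("f1")
go([.40,-.38,.25],0.);shot("f2")
go([.50,-.04,.27],0.);shot("c1")
go([.52,.03,.27],0.);shot("c2")
print(r.observe()["clock"],r.observe()["joint_positions"])
pickle.dump(V,open("v.pkl","wb"))
cv2.imwrite("pics/c1.png",V[2][2][...,::-1]);
cv2.imwrite("pics/m1.png",np.hstack([cv2.resize(V[k][2],(400,300)) for k in (0,3)])[...,::-1])
E
```

```text
9.2833 [ 5.76011463e-02  2.25273334e-01  2.03956194e-02  1.36589263e+00
  2.83234193e-05 -3.08393272e+00]
```

View pics/c1.png

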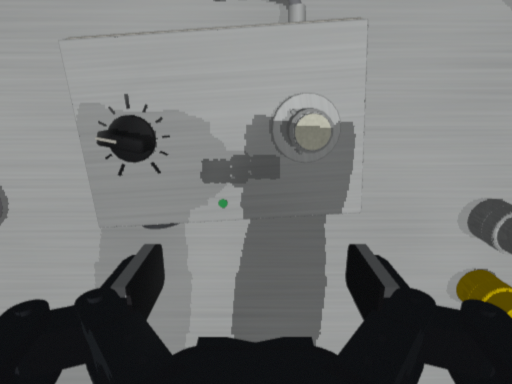

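View pics/m1.png

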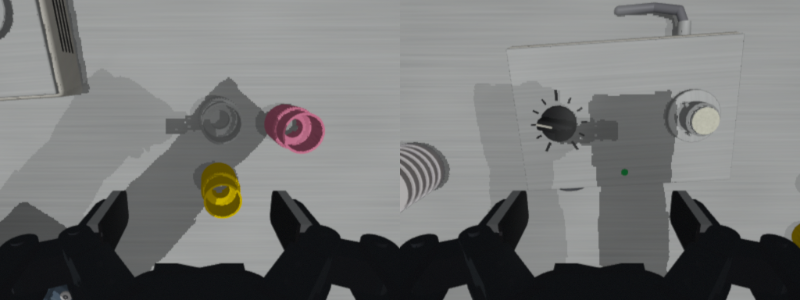

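The knob's index points about +y in c1 (pivot 132,138; index 100,140), so the knob is at roughly tick 2. The head is at (306,127), with its white membrane at (313,132). In the left montage image the steel funnel is at (220,118) in shadow.

```bash
python3 - <<'E'
from h import *
import pickle
V=pickle.load(open("v.pkl","rb"))
cs=[]
for k,X in [(2,(.5488,-.0942,.1)),(3,(.5488,-.0942,.1)),(0,(.423,-.36,.04)),(1,(.423,-.36,.04))]:
    n,c,i=V[k];u,v=proj(c,np.array(X)).astype(int);x0,y0=u-53,v-40
    print(n,x0,y0)
    q=i[max(y0,0):y0+80,max(x0,0):x0+106]
    q=cv2.normalize(q,None,0,255,cv2.NORM_MINMAX) if k>1 else cv2.convertScaleAbs(q,alpha=1.0)
    cs.append(cv2.resize(q,(400,300),interpolation=cv2.INTER_CUBIC))
m=np.vstack([np.hstack(cs[:2]),np.hstack(cs[2:])])
cv2.imwrite("pics/m2.png",m[...,::-1])
E
```

```text
c1 259 85
c2 333 107
f1 229 106
f2 184 107
```

View pics/m2.png

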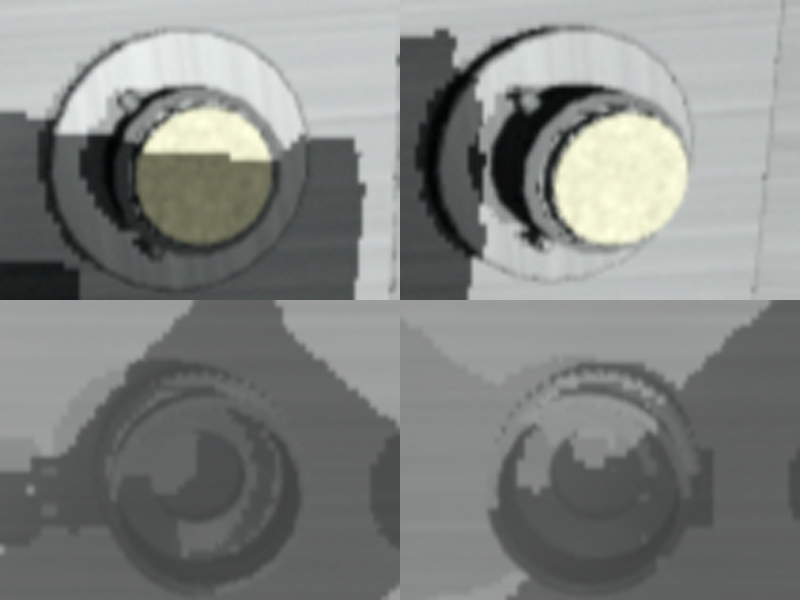

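Crops: the flange ellipses are centred at crop (180,159) and (165,154), and the membranes at (205,176) and (220,179). Two pins show on the left at (130,98)/(148,245) in c1 and (120,100)/(130,240) in c2. The bowl rim is centred at about (203,188) in f1 and (194,193) in f2.

```bash
python3 - <<'E'
from h import *
import pickle
V={n:(c,i) for n,c,i in pickle.load(open("v.pkl","rb"))}
off=dict(c1=(259,85),c2=(333,107),f1=(229,106),f2=(184,107))
def P(n,x,y): return V[n][0],off[n][0]+(x+.5)/3.774-.5,off[n][1]+(y+.5)/3.75-.5
for nm,o in dict(flange=[P("c1",180,159),P("c2",165.5,154.5)],memb=[P("c1",205,176),P("c2",220,179)],
  pinA=[P("c1",130,98),P("c2",120,100)],pinB=[P("c1",148,245),P("c2",130,240)],funnel=[P("f1",203,188),P("f2",194,193)]).items():
    X,e=tri(o);print(nm,X.round(4),round(e,4),[plane(*q,z).round(4)[:2] for q in o for z in ({'flange':[.087],'memb':[.121],'funnel':[.08]}.get(nm,[.096]))])
# knob: dark mask for bar/disc and ticks, index line
for n in("c1","c2"):
    c,i=V[n];u,v=proj(c,np.array([.54,.08,.09])).astype(int)
    g=cv2.cvtColor(i,cv2.COLOR_RGB2GRAY)
    x0,y0=u-60,v-60
    m=(g[y0:y0+120,x0:x0+120]<45).astype(np.uint8)
    nl,l,st,ce=cv2.connectedComponentsWithStats(m)
    print(n)
    for k in range(1,nl):
        if st[k,4]>8: print(st[k].tolist(),plane(c,ce[k][0]+x0,ce[k][1]+y0,.075).round(4)[:2])
    cv2.imwrite(f"pics/k_{n}.png",i[y0:y0+120,x0:x0+120,::-1])
a=[cv2.resize(cv2.imread(f"pics/k_{n}.png"),(400,400),interpolation=cv2.INTER_CUBIC) for n in("c1","c2")]
cv2.imwrite("pics/m3.png",np.hstack(a))
E
```

```text
flange [ 0.5466 -0.0904  0.0865] 0.0001 [array([ 0.5467, -0.0903]), array([ 0.5466, -0.0901])]
memb [ 0.5453 -0.091   0.1191] 0.0 [array([ 0.5455, -0.0907]), array([ 0.5456, -0.0902])]
pinA [ 0.5615 -0.0766  0.088 ] 0.0006 [array([ 0.5623, -0.0758]), array([ 0.5617, -0.0736])]
pinB [ 0.5242 -0.0825  0.089 ] 0.0004 [array([ 0.5257, -0.0817]), array([ 0.5254, -0.0798])]
funnel [ 0.4158 -0.3584  0.0595] 0.0009 [array([ 0.4202, -0.3565]), array([ 0.4185, -0.3598])]
c1
[27, 42, 58, 46, 1748] [0.5346 0.087 ]
[81, 89, 8, 10, 20] [0.5044 0.0643]
[48, 91, 5, 10, 21] [0.502  0.1007]
c2
[55, 24, 2, 9, 10] [0.5708 0.0864]
[32, 42, 35, 44, 841] [0.5352 0.0937]
```

View pics/m3.png

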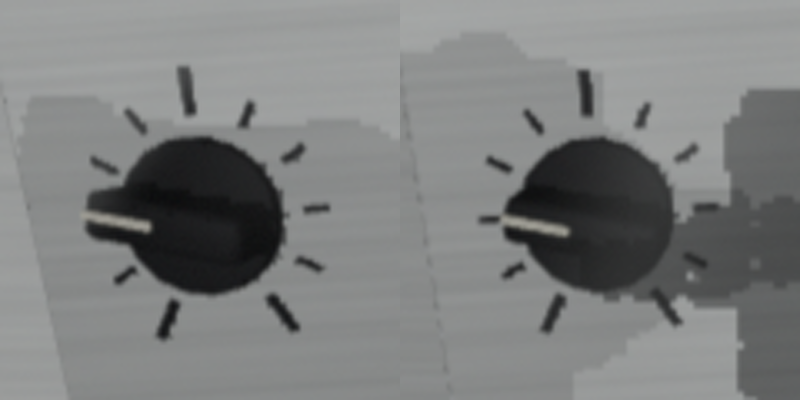

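Ticks and index are clear. In c1 the white line runs (83,215) to (150,229), and tick 5 is at the top. I'll fit the tick circle and then turn the knob.

```bash
python3 - <<'E'
from h import *
import pickle
V={n:(c,i) for n,c,i in pickle.load(open("v.pkl","rb"))}
W=lambda n,x,y,z:plane(V[n][0],O[n][0]+(x+.5)/3.333-.5,O[n][1]+(y+.5)/3.333-.5,z)[:2]
O={n:proj(V[n][0],np.array([.54,.08,.09])).astype(int)-60 for n in("c1","c2")}
T={5:(190,115),4:(145,132),3:(115,170),1:(135,269),0:(174,302),10:(270,297),9:(298,261),8:(305,209),7:(284,160),6:(243,125)}
Q=np.array([W("c1",*T[k],.075) for k in T])
s=np.linalg.lstsq(np.c_[2*Q,np.ones(len(Q))],(Q**2).sum(1),rcond=None)[0];C=s[:2]
an=np.degrees(np.arctan2(*(Q-C).T[::-1]));d=[(a-(150-30*k)+180)%360-180 for a,k in zip(an,T)]
print("scale",C.round(4),"rad",np.sqrt(s[2]+C@C).round(4),"yaws",np.round(d,1))
H=np.array([.5463,-.0905]);v=C-H
print("dist",np.linalg.norm(v),"yaw from axis",np.degrees(np.arctan2(-v[0],v[1])))
yaw=np.median(d)
ix=[]
ends={"c1":((83,215),(150,229)),"c2":((103,220),(168,233))}
for n,(a,b) in ends.items():
    p,q=W(n,*a,.109),W(n,*b,.109);ix.append(np.degrees(np.arctan2(*(p-q)[::-1])));print(n,p.round(4),q.round(4),ix[-1])
print([tri([(V[n][0],*(O[n]+(np.array(ends[n][k])+.5)/3.333-.5)) for n in ends]) for k in(0,1)])
print("knob angle deg",150-(np.mean(ix)-yaw))
np.savez("g.npz",C=C,H=H,yaw=yaw,ix=np.mean(ix))
E
```

```text
scale [0.5344 0.0843] rad 0.03 yaws [4.1 3.  2.7 3.5 2.8 3.2 2.1 4.  4.1 3.6]
dist 0.1752221393308234 yaw from axis 3.878421118316325
c1 [0.5386 0.1054] [0.5348 0.0875] 77.90926535450131
c2 [0.5386 0.1054] [0.5349 0.0874] 78.4356810467682
[(array([0.53859305, 0.10539366, 0.10897648]), np.float64(1.0661574461438527e-05)), (array([0.53485521, 0.08741856, 0.10909199]), np.float64(9.394757832613346e-05))]
knob angle deg 75.20965268858676
```

```bash
python3 - <<'E'
from h import *
g=np.load("g.npz");C=g["C"];y0=np.radians(g["ix"]-180);yf=np.radians(g["yaw"]-30-180)
r.reach([*C,.17],down(y0))
r.move_linear([*C,.1075],rate=.1)
print(r.observe()["joint_positions"].round(3),r.observe()["ft_force"].round(1))
r.move_gripper(0,40)
s=r.observe();print(s["gripper_width"],s["gripper_force"],s["ft_force"].round(1),s["position"].round(4))
q=np.array(s["joint_positions"]);c0=Rn.from_quat(s["orientation"]).as_matrix()[:2,0]
yn=np.arctan2(c0[1],c0[0]);d=(yn-yf+np.pi)%(2*np.pi)-np.pi;print("turn",np.degrees(d))
q[5]+=d;r.move_joints(q);r.pause(.2)
s=r.observe();c0=Rn.from_quat(s["orientation"]).as_matrix()[:2,0]
print("yaw err",np.degrees(np.arctan2(c0[1],c0[0])-yf),s["moment"].round(3),s["ft_force"].round(1))
r.move_gripper(.6);r.move_linear([*C,.17],rate=.15)
r.move_gripper(1.)
r.reach([.44,.08,.25],down(np.radians(0)))
r.pause(.2);c=r.calibration("wrist");i=r.snapshot("wrist");u,v=proj(c,np.array([*C,.09])).astype(int);print(u,v)
cv2.imwrite("pics/k2.png",cv2.resize(i[max(v-60,0):v+60,u-60:u+60,::-1],(400,400),interpolation=cv2.INTER_CUBIC))
print(r.observe()["clock"],r.observe()["joint_positions"].round(2))
E
```

```text
[ 0.156  0.351 -0.233  0.986  0.    -1.208] [ 0.1 -0.4 -0.3]
0.15500178800958764 44.45710837841034 [ 4.1 -2.5  1.4] [0.5355 0.0841 0.108 ]
turn 104.7768513144025
yaw err 359.9649836219109 [-0.655 -0.851 -0.028] [ 3.8 -3.7 -1.5]
250 72
18.8667 [ 0.18  0.11 -0.18  1.29  0.   -2.96]
```

View pics/k2.png

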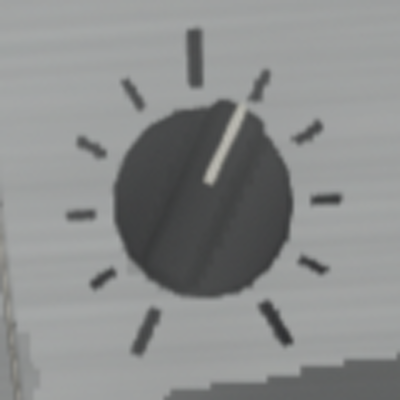

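The index lies on tick 6. Next I'll centre the funnel with two perpendicular squeezes, grip it, lift it and carry it above the head.

```bash
python3 - <<'E'
from h import *
g=np.load("g.npz");H=g["H"]
F=[.420,-.359];zg=.036
# pick so that q6 ends ~ -1.0 : yaw=q1-q6+pi, q1~-.7
ya=-.7+1.0-np.pi+2*np.pi+0
r.reach([*F,.14],down(ya+np.pi/2))
print(r.observe()["joint_positions"].round(2))
r.move_linear([*F,zg],rate=.15)
r.move_gripper(0,20);s=r.observe();print("sq1",s["gripper_width"],s["gripper_force"],s["ft_force"].round(1))
r.move_gripper(1.0)
q=np.array(r.observe()["joint_positions"])
q[5]+=np.pi/2 if q[5]<-1.6 else (-np.pi/2 if q[5]>1 else np.pi/2)
r.move_linear([*F,.10],rate=.2)   # clear of the bowl's top with fingertips
q=np.array(r.observe()["joint_positions"]);q[5]+=np.pi/2;r.move_joints(q)
r.move_linear([*F,zg],rate=.15)
r.move_gripper(0,80);s=r.observe();print("sq2",s["gripper_width"],s["gripper_force"],s["ft_force"].round(1))
r.move_linear([*F,.21],rate=.15)
r.pause(.2);s=r.observe();print("lift",s["gripper_width"],s["gripper_force"],s["ft_force"].round(2),s["joint_positions"].round(2),s["clock"])
E
```

```text
[-0.71  0.34 -0.15  1.07  0.   -2.58]
sq1 0.6839712767395996 20.447977781295776 [-2.2 -0.2  5.8]
sq2 0.6689330433557577 83.45577478408813 [-1.5  2.1 10.2]
lift 0.6686751390229168 85.39718270301819 [ 0.7   0.07 -2.23] [-0.71  0.3  -0.03  1.24 -0.   -1.01] 26.4583
```

```bash
python3 - <<'E'
from h import *
g=np.load("g.npz");H=g["H"];zg=.036
q1=np.arctan2(H[1],H[0]);ya=q1+1.05+np.pi
r.reach([*H,.21],down(ya))
r.move_linear([*H,zg+.125],rate=.15);r.pause(.2)
s=r.observe();f0=s["ft_force"];print(s["joint_positions"].round(2),f0.round(2),s["clock"])
cv2.imwrite("pics/s2.png",np.hstack([cv2.resize(r.snapshot(n)[150:250,a:a+100],(400,400),interpolation=cv2.INTER_CUBIC) for n,a in(("scene",200),("side",220))])[...,::-1])
z=zg+.125
while z>zg+.087+.009:
    z-=.0015;r.move_linear([*H,z],rate=.03);s=r.observe();f=s["ft_force"]-f0
    print(round(z-zg-.087,4),round(s["position"][2]-zg-.087,4),f.round(1))
    if f[2]>8 or np.hypot(f[0],f[1])>15: break
print(s["clock"])
E
```

```text
[-0.16  0.33 -0.11  1.12 -0.   -1.05] [ 0.03 -0.05 -2.67] 28.275
0.0365 0.0365 [ 0.6  0.5 -0.6]
0.035 0.0348 [-0.6 -0.5  0.2]
0.0335 0.0334 [-0.3  0.4 -0.6]
0.032 0.0319 [ 0.4  0.3 -0.4]
0.0305 0.0304 [ 0.5 -0.4  0.2]
0.029 0.0289 [-0.7  0.6 -0.8]
0.0275 0.0274 [ 0.1 -0.8 -0.1]
0.026 0.0259 [-0.6  0.   0.2]
0.0245 0.0244 [-0.2  0.1 -0.5]
0.023 0.0229 [-0.2  0.6  0.6]
0.0215 0.0214 [-0.8  0.9 -0. ]
0.02 0.0199 [ 0.7 -0.5 -0.1]
0.0185 0.0184 [ 0.3  0.  -0.6]
0.017 0.0169 [-0.1 -0.3 -0.4]
0.0155 0.0154 [0.2 0.5 0.1]
0.014 0.0139 [ 0.2 -0.5 -0. ]
0.0125 0.0129 [-1.5  0.7  4.1]
0.011 0.0125 [-4.1  1.4 17. ]
32.875
```

View pics/s2.png

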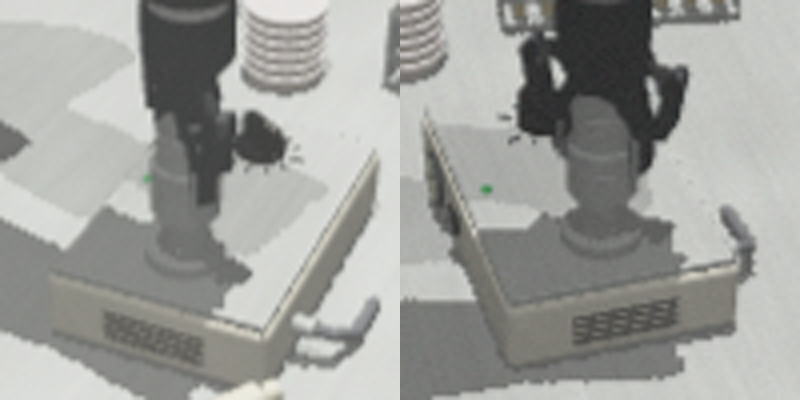

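It rests on the pins at about 12.7 mm, over the spigot. I'll rotate it under light load until it drops.

```bash
python3 - <<'E'
from h import *
g=np.load("g.npz");H=g["H"];zg=.036;f0=-2.67
s=r.observe();q=np.array(r.solve_ik([*H,zg+.087+.0112],s["orientation"]));print(q.round(3),s["joint_positions"].round(3))
a0=q[5]
for k in range(45):
    q[5]=a0+np.radians(3)*k;r.move_joints(q);s=r.observe();f=s["ft_force"][2]-f0
    if k%3==0 or f<4: print(3*k,round(s["position"][2]-zg-.087,4),round(f,1),s["moment"][2].round(2))
    if k and f<3: break
print(s["clock"],s["joint_positions"].round(3),s["gripper_force"])
E
```

```text
[-0.164  0.348 -0.163  1.058  0.    -1.05 ] [-0.164  0.348 -0.16   1.061  0.    -1.05 ]
0 0.0125 14.8 -0.0
9 0.0125 13.1 -0.2
18 0.0126 12.0 -0.24
27 0.0125 11.3 -0.16
36 0.0126 12.4 -0.17
45 0.0126 12.1 -0.19
54 0.0124 10.9 -0.19
63 0.0125 10.7 -0.17
72 0.0111 3.7 -0.03
75 0.0111 3.9 -0.12
81 0.0111 4.1 -0.11
90 0.0115 9.2 0.2
99 0.0124 11.8 -0.07
108 0.0125 14.5 -0.16
117 0.0126 14.6 -0.13
126 0.0125 13.8 -0.13
44.125 [-0.164  0.347 -0.162  1.059  0.     1.25 ] 87.01207280158997
```

The drop showed between 72° and 81°, with force down to about 4 N, but my threshold missed it. I'll go back and press there.

```bash
python3 - <<'E'
from h import *
g=np.load("g.npz");H=g["H"];zg=.036;f0=-2.67
s=r.observe();q=np.array(r.solve_ik([*H,zg+.087+.0112],s["orientation"]))
a0=-1.05;q[5]=a0+np.radians(92);r.move_joints(q)
for k in range(88,60,-2):
    q[5]=a0+np.radians(k);r.move_joints(q);s=r.observe();f=s["ft_force"][2]-f0
    print(k,round(s["position"][2]-zg-.087,4),round(f,1),s["moment"][2].round(2))
    if f<6: break
q[5]-=np.radians(4);r.move_joints(q)
ori=r.observe()["orientation"]
for z in (.010,.0085,.007,.0055):
    r.move_linear([*H,zg+.087+z],rate=.04);s=r.observe();print(z,round(s["position"][2]-zg-.087,4),(s["ft_force"]-[0,0,f0]).round(1),s["moment"][2].round(2))
    if s["ft_force"][2]-f0>22: break
print(s["clock"],s["joint_positions"].round(3))
E
```

```text
88 0.0114 7.4 0.27
86 0.0111 5.3 0.16
0.01 0.01 [-0.3 -8.   4.6] 0.05
0.0085 0.0083 [-1.  -8.6  2.1] -0.02
0.007 0.0068 [-0.2 -7.7  1.9] 0.04
0.0055 0.0054 [-1.1 -9.   3.4] -0.0
46.5833 [-1.650e-01  3.510e-01 -1.750e-01  1.041e+00 -1.000e-03  3.820e-01]
```

```bash
python3 - <<'E'
from h import *
g=np.load("g.npz");H=g["H"];zg=.036;f0=-2.67
z=.0055
while z>-.004:
    z-=.001;r.move_linear([*H,zg+.087+z],rate=.03);s=r.observe();f=s["ft_force"]-[0,0,f0]
    print(round(z,4),round(s["position"][2]-zg-.087,4),f.round(1))
    if f[2]>32: break
r.pause(1);s=r.observe();print(s["clock"],s["position"].round(4),(s["position"][2]-zg-.087).round(4),(s["ft_force"]-[0,0,f0]).round(1),s["gripper_force"],s["gripper_width"])
cv2.imwrite("pics/s3.png",np.hstack([cv2.resize(r.snapshot(n)[150:250,a:a+100],(400,400),interpolation=cv2.INTER_CUBIC) for n,a in(("scene",200),("side",220))])[...,::-1])
E
```

```text
0.0045 0.0049 [-2.6 -9.   9.3]
0.0035 0.0042 [-4.2 -7.1 12.4]
0.0025 0.0034 [-3.9 -8.3 13.2]
0.0015 0.0025 [-4.3 -7.6 14.4]
0.0005 0.0017 [-5.2 -7.4 16.2]
-0.0005 0.0016 [-7.8 -6.5 26.6]
-0.0015 0.0015 [-10.4  -6.   35.3]
49.3333 [ 0.5465 -0.0914  0.1246] 0.0016 [-10.6  -6.   34.1] 91.20265245437622 0.6658308157420125
```

View pics/s3.png

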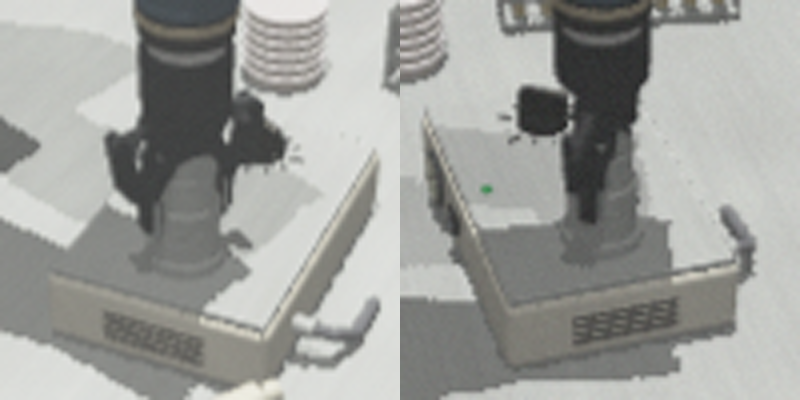

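The pictures show the funnel seated on the flange. The spring ramp ran for about 4 mm, then hit a hard stop with 34 N of push.

```bash
python3 -c "
from station import r
print(r.job_done())"
```

```text
the job is handed in; nothing more can be done
None
```

The job is handed in, though no verdict came back: the knob's index line is on tick 6, and the funnel's keyways dropped over the pins. The funnel is pushed to a hard stop at about 34 N and still gripped at about 91 N, at 49 s on the clock.

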